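# Close the shaker with capped strainer top, then lift off the cap

## Task

Get the cocktail shaker ready to strain, its cap keeping the strainer holes clean until the top is in place: pick up the steel strainer top from the rubber mat by its straight collar, with the copper cap still sitting on it, and lower the two together gently into the mouth of the open tin until the collar rests all round on the rim, then let go. Now take the copper cap alone and lift it straight up off the strainer top, which must stay seated and undisturbed in the tin, and finish still holding the cap, mouth down, in the air about 8 cm above where it sat. Never drop the lids or take the cap off early, leave the tin standing where it is, and do not disturb the coasters, glass, jigger or bottle.

Things in the scene. Friction and masses are not known exactly. Their poses are not given: they have to be found in the camera images.
- tin: Shaker tin: loose open upright steel beaker, about 220 g, 115 mm tall, 52 mm across at the foot, 66 mm at the rim; mouth 60 mm across inside. Origin: centre of its underside, z up its axis. Stands on the work surface (z = 0), left or right of the coasters, the mat on the other side.
- rim (a point): Centre of the tin's mouth, level with its rim, 115 mm above the tin's origin. The strainer top is home when its collar's underside rests on this rim: its origin is then 14 mm below this point (101 mm above the tin's origin), on the tin's axis.
- strainer: Strainer top (inner lid): loose round steel part, about 130 g, upright on the mat. Origin: centre of its underside, z up. Tapered plug z 0-14 mm (49 mm across at the foot, 57 at its top; 1.5 mm play all round in the mouth), straight collar z 14-31 (65 across), sloping shoulder z 31-41 (narrows to 45), neck z 41-55 (33 across) hidden in the cap. Top of the capped pair: z 64.
- collar (a point): Mid-height of the strainer top's straight steel collar, on its axis, 22.5 mm above the strainer top's origin: where to grip it. The collar is 65 mm across and 17 mm high; the capped pair reaches 41.5 mm above this point.
- cap: Cap (outer lid): loose copper-coloured cup, about 45 g, mouth down over the neck, held by its weight alone with 1.5 mm play all round, so pulling it takes it off. 41 mm across at the mouth, 39 at the closed top, 23 tall. Origin: centre of its lower rim, z up; nested, it is 41 mm above the strainer top's origin, on its axis, the rim resting on the shoulder's top.
- mat: The bar mat: a black ribbed rubber square, 130 x 130 mm, 6 mm thick, fixed to the work surface. Origin at the centre of its underside; its top is at z = 6 mm. The strainer top stands on it, up to 25 mm from its centre.
- coasters: Bystander: a loose stack of four square cork coasters, 95 x 95 mm, 17 mm high, lying between mat and tin. Origin at the centre of its underside.
- glass: Bystander: a loose clear tumbler, 80 mm across at the rim, 85 mm tall, beyond the work. Origin at the centre of its underside.
- jigger: Bystander: a loose brass double-cone jigger, 41 mm across at its foot, 78 mm tall, beyond the work. Origin at the centre of its underside.
- bitters: Bystander: a loose amber glass bottle with a yellow cap and paper label, 48 mm across, 125 mm tall, beyond the work. Origin at the centre of its underside.
Things that resemble listed ones, but are neither listed nor needed, are in the scene too. Leave any green or purple look-alike of the strainer alone.

How it is judged:
By the outcome, as a careful person would: the job done as asked, in the order asked, and still so for the second after the job is handed in, while the arm keeps its last pose, push and grip.
It also fails if it takes over 51 s, if anything falls off the work surface, if the arm or the gripper's body presses on something with over 40 N, if the wrist force passes 120 N, or if a joint passes its speed limit or range.

## Robot

A 6-joint arm with a two-finger parallel gripper is mounted at the origin on the work surface. World frame = base frame: x ahead of the robot, y to its left, z up, the work surface at z = 0. Lengths are in m, angles in rad, forces in N, time in s.
With the tool pointing down it reaches from about 0.275 to 0.725 m from the base axis. Payload 5.6 kg.
Tool frame: the origin (TCP) lies on the front face of the gripper's body, between the roots of the fingers; the fingertips stand 73 mm ahead of it and the grasp point (between the pads) lies 54 mm ahead of it; y points along the fingers, z is the direction in which the jaws open and shut, and the axes are right-handed (so a half turn about y gives the same grasp; the last joint's range is limited). The gripper opens to 85 mm and grips with 20 to 120 N. Pads are 22 mm wide; open, the fingers measure 114 mm over their backs; the gripper's body (76 mm by 85 mm) begins 54 mm behind the grasp point. The pads swing forward as they close: fully open they stand 13 mm farther back than shut.
Start: joints at [-0.945, 0.255, 0.108, 0, -1.424, -0.285], TCP at [0.184, -0.518, 0.304] pointing down, gripper open.
Joint ranges: [-2.95, 2.95], [-1.21, 1.97], [-1.09, 1.5], [-2.87, 1.71], [-2.94, -0.07], [-3.05, 3.05]. Speed limits (rad/s): [2.57, 2.57, 3.14, 3.14, 3.14, 3.14].

## Interface

Orientations are given as a unit quaternion [w, x, y, z].
In Python, from cell import state, camera, hand_in, trace gives the robot as it stands.
- The arm moves only by the tool drive_tool, never from a script. Its argument "motion" is text: rows parted by semicolons, each of 5 numbers parted by spaces: the opening, from 0 (shut) to 1 (fully open), then the shift along the tool's x, y, z in mm, then the turn about the tool's y in rad. A call has 1 to 10 rows; each row is the pose to reach, as a shift and turn from the pose commanded when the call began, along the tool's axes at that moment; what a row does not reach only later rows make up. A row lasts 1/10 s, in which the tool goes at most 50 mm and 8.59 degrees, less where a joint would pass 70% of its speed; a pose out of reach is approached as far as the arm can. A call with a gripper value outside its range is refused whole. The fingers move at their own pace and stop on an object; the grip force is fixed at half the most. Time passes only in rows, so rows that repeat a pose let the fingers close. It gives the time, the measured TCP pose, the force and the opening at its end, in the units of the state.
- state(): the state, without advancing time (a new reading comes with each control period).
- camera(name): name is "scene" or "top" or "wrist"; returns a dict with "frame" (384x512x3 uint8, blue, green, red), "fx", "fy", "cx", "cy" (pixels), "R" (3x3) and "t" (3): a world point X has camera coordinates R X + t. Camera axes: x right, y down, z forward; pixel columns grow to the right and rows downward; lengths in m; the calibration is good to about 2 mm. A picture is of the moment at which its call begins. There is no depth.
- hand_in(): hands the job in, once; it reports no verdict.
Trained networks look in the newest picture that a camera, given by its name, has taken for a name from the list of things; names that differ only in an ending like _2 or _b are one class to them, and where a whole thing is asked for, a point or a joint stands for the part that bears it (a point fixed in the world has none). Each returns a list of dicts, best first, with "p" (0 to 1); they miss things now and then, are a little off and sometimes report something else, mostly with a low value. They report only what shows in the picture. A call takes as long as a camera call. They do not tell look-alikes from the thing itself.
- trace(query, camera): "region" (384x512 bool, what is visible of it) and "bbox" ([centre column, centre row, width, height] in pixels, round what is visible of it).
The state is a dict: "time_s": time; "q": joint angles; "qvel": joint speeds; "tau": joint torques, N m; "eef_pos": TCP position; "orientation": TCP orientation; "wrist_force": force on the tool from outside, world axes, zero at the start; "moment": the same for the moment, N m; "opening": opening from 0.0 (shut) to 1.0 (fully open).
Only numpy, scipy, OpenCV 4.12 (cv2) and the standard library are available. Lean on these libraries where they do the work, as an engineer would, in place of code of your own. Each camera call takes 0.05 s, during which the arm holds its last target.

## Working session

There is one attempt and no reset: what is moved stays moved. The work goes in short steps, Python scripts to look and compute and a tool call to move; the robot and the scene stay as the last step left them, time stands still between calls to the robot, and variables do not carry over. Pictures are saved under pics/ and viewed, and the job is handed in when it is done.

Besides the shell and the picture viewer there is one more tool, called after "Request:" as name(argument=value, ...), one argument or row to a line, values as JSON. drive_tool: Moves the arm, as the interface text tells. Its arguments: {"type":"object","properties":{"motion":{"type":"string"}},"required":["motion"]}

```bash
ls; mkdir -p pics
python3 - <<'E'
from cell import state,camera
import cv2,pickle
s=state(); print({k:(v if not hasattr(v,'round') else v) for k,v in s.items()})
for n in("scene","top","wrist"):
    c=camera(n); cv2.imwrite(f"pics/{n}0.png",c["frame"]); pickle.dump(c,open(f"{n}0.pkl","wb"))
    print(n,c["fx"],c["cx"],c["cy"],c["R"],c["t"])
E
```

```text
pics
{'time_s': 0.0, 'q': array([-9.45392660e-01,  2.55752336e-01,  1.07041517e-01, -4.84796295e-04,
       -1.42390865e+00, -2.84594977e-01]), 'qvel': array([-0.00101606, -0.00212458, -0.00013425, -0.00166134, -0.00071444,
       -0.00038911]), 'tau': array([-5.79810376e-05, -3.86628771e+01,  2.37942177e+01,  5.36511675e+00,
       -5.94104538e-03,  5.71236072e-07]), 'eef_pos': array([ 0.18378333, -0.51801588,  0.30300596]), 'orientation': array([ 0.69752272, -0.69621571, -0.11975586,  0.12001782]), 'wrist_force': array([-0.50031923, -0.59887102, -0.52357359]), 'moment': array([-0.03400715, -0.01934631, -0.02355164]), 'opening': 0.9993776177908273}
scene 454.3938963066911 256.481294046816 187.48055326855587 [[-0.5334159   0.84562439 -0.01966908]
 [ 0.65183743  0.3961345  -0.64667258]
 [-0.5390505  -0.35776648 -0.76251407]] [ 0.2469929  -0.29241264  1.31094939]
top 417.2562192620064 247.49207997246796 191.96008911033488 [[-0.13968916 -0.99019314  0.0021155 ]
 [-0.96995701  0.13640404 -0.20143816]
 [ 0.19917413 -0.03019067 -0.97949895]] [0.10227273 0.51225327 0.88116772]
wrist 309.2673711998756 253.41645629749863 196.59815079875415 [[-0.33524865  0.94212907  0.00107708]
 [ 0.89384735  0.31770631  0.31638523]
 [ 0.29773353  0.10703046 -0.94863018]] [ 0.5491287  -0.03966511  0.37974195]
```

View pics/scene0.png

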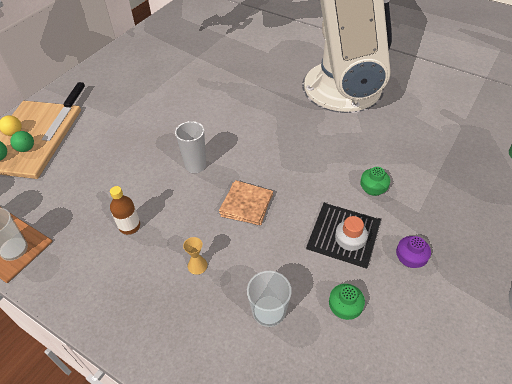

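View pics/top0.png

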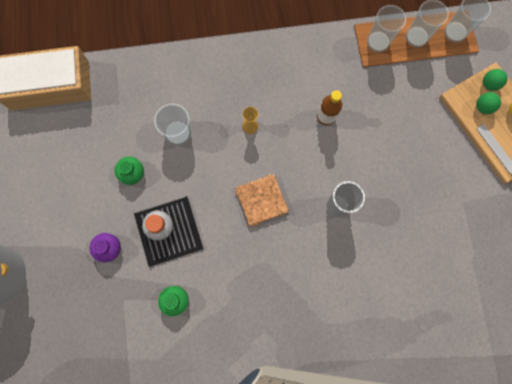

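View pics/wrist0.png

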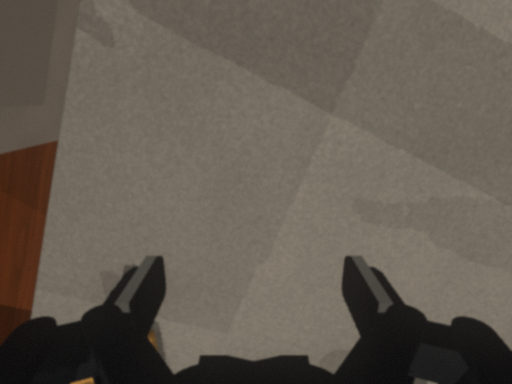

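Scene picture: the capped strainer is at (352,235) on the mat, the tin at (191,147). In the top picture they are at (157,225) and (348,197). Next I'll fit solid models to the traced outlines in both views.

```bash
cat > h.py <<'E'
import numpy as np,cv2
from scipy.optimize import least_squares
from scipy.spatial.transform import Rotation as Ro
PROF={'tin':[(0,26),(115,33)],'strainer':[(0,24.5),(14,28.5),(14,32.5),(31,32.5),(41,22.5),(41,20.5),(64,19.5)],
'cap':[(0,20.5),(23,19.5)],'glass':[(0,30),(85,40)],'jigger':[(0,20.5),(78,20.5)],'bitters':[(0,24),(80,24),(125,12)]}
def pts(prof,p):
    a=np.linspace(0,2*np.pi,72,endpoint=False)
    return np.concatenate([np.c_[r*np.cos(a),r*np.sin(a),0*a+z] for z,r in prof])/1e3+p
def proj(c,X):
    Y=np.asarray(X)@np.array(c['R']).T+c['t']; return np.c_[c['fx']*Y[:,0]/Y[:,2]+c['cx'],c['fy']*Y[:,1]/Y[:,2]+c['cy']]
def back(c,uv,z):
    d=np.array(c['R']).T@np.array([(uv[0]-c['cx'])/c['fx'],(uv[1]-c['cy'])/c['fy'],1]); o=-np.array(c['R']).T@c['t']
    return o+d*(z-o[2])/d[2]
def bb(u): return np.r_[u.min(0),u.max(0)]
def mbb(m):
    r,c=np.where(m); return np.r_[c.min()-.0,r.min()-.0,c.max()+1.,r.max()+1.]
def tool(s):
    w,x,y,z=s['orientation']; return Ro.from_quat([x,y,z,w]).as_matrix()
E
python3 - <<'E'
from cell import state,camera,trace
from h import *
s=state(); print(tool(s).round(3))
C={n:camera(n) for n in('scene','top')}
for q in('tin','strainer','cap','glass','jigger','bitters','coasters','mat'):
    for n in C:
        r=trace(q,n)
        for k in r[:6]:
            m=k['region']; rr,cc=np.where(m)
            print(q,n,round(k['p'],2),np.round(k['bbox'],1),m.sum())
E
```

```text
[[ 0.942 -0.001 -0.334]
 [ 0.334  0.001  0.942]
 [-0.    -1.     0.001]]
tin scene 0.68 [192.5 146.3  32.2  52.5] 1277
tin scene 0.47 [339.6 234.8  79.9  70.3] 2359
tin top 0.82 [342.4 197.2  38.8  38.3] 1014
strainer scene 0.87 [348.8 301.5  37.   30.7] 1023
strainer scene 0.71 [374.4 180.3  30.9  26.3] 607
strainer scene 0.71 [413.2 251.9  33.7  29. ] 894
strainer scene 0.61 [350.9 235.8  29.1  27.1] 519
strainer scene 0.29 [126.8 208.8  28.7  46.5] 943
strainer top 0.96 [174.3 299.6  29.2  31.9] 752
strainer top 0.94 [127.7 172.2  26.9  31.9] 680
strainer top 0.75 [103.8 246.8  35.6  31.6] 717
strainer top 0.7 [159.  225.6  36.4  26.8] 400
cap scene 0.87 [353.5 226.4  20.   25.1] 370
cap top 0.62 [157.1 221.   21.3  17.4] 299
cap top 0.24 [159.4 224.8  31.3  29.5] 394
glass scene 0.8 [269.1 298.3  46.8  59.6] 1970
glass scene 0.33 [352.9 237.   29.1  26.6] 478
glass top 0.83 [172.3 122.6  37.7  41.6] 1151
glass top 0.61 [159.6 226.9  29.9  29. ] 338
glass top 0.36 [343.8 199.2  36.6  39.5] 1011
glass top 0.17 [251.8 122.7  19.6  29.8] 401
jigger scene 0.91 [194.8 257.6  19.3  40.3] 591
jigger top 0.78 [252.8 120.9  19.   32.4] 405
jigger top 0.41 [156.3 222.8  21.7  20.3] 281
bitters scene 0.93 [124.6 211.1  25.7  50.2] 944
bitters top 0.73 [330.1 106.3  22.8  33. ] 603
coasters top 0.79 [260.3 200.6  50.4  55.2] 1743
mat scene 0.76 [342.1 234.6  74.9  67.9] 2413
mat top 0.95 [168.6 231.4  68.9  67.1] 2517
mat top 0.3 [250.9 120.8  20.7  31.9] 397
```

```bash
cat > fit.py <<'E'
from h import *
import pickle
C={n:pickle.load(open(n+'0.pkl','rb')) for n in('scene','top')}
def fit(prof,boxes,z,g):
    f=lambda p:np.concatenate([bb(proj(C[n],pts(prof,np.r_[p,z])))-b for n,b in boxes.items()])
    r=least_squares(f,g,loss='soft_l1',f_scale=1.5); return r.x,f(r.x)
def bx(c):return np.array([c[0]-c[2]/2,c[1]-c[3]/2,c[0]+c[2]/2,c[1]+c[3]/2])
E
python3 - <<'E'
from fit import *
# cap colour
boxes={}
for n in C:
    f=cv2.cvtColor(C[n]['frame'],cv2.COLOR_BGR2HSV); b=C[n]['frame'].astype(int)
    m=(f[...,1]>130)&((f[...,0]<12)|(f[...,0]>172))&(b[...,2]>110)
    roi=np.zeros_like(m); 
    if n=='scene': roi[205:255,330:375]=1
    else: roi[205:245,135:180]=1
    m&=roi; boxes[n]=mbb(m); print(n,boxes[n],m.sum())
for z in(0.047,):
    x,r=fit(PROF['cap'],boxes,z,[.55,-.25]); print('cap',x,r.round(1))
    for n in C:print(n,'single',fit(PROF['cap'],{n:boxes[n]},z,[.55,-.25])[0])
T={'tin':([192.5,146.3,32.2,52.5],[342.4,197.2,38.8,38.3]),'strainer':([350.9,235.8,29.1,27.1],[159,225.6,36.4,26.8]),
'glass':([269.1,298.3,46.8,59.6],[172.3,122.6,37.7,41.6]),'jigger':([194.8,257.6,19.3,40.3],[252.8,120.9,19,32.4]),'bitters':([124.6,211.1,25.7,50.2],[330.1,106.3,22.8,33])}
P={}
for k,(a,b) in T.items():
    if k=='strainer':continue
    x,r=fit(PROF[k],{'scene':bx(a),'top':bx(b)},0,[.55,0]); print(k,x.round(4),np.hypot(*x),r.round(1)); P[k]=x
x=fit(PROF['cap'],boxes,.047,[.55,-.25])[0]; P['strainer']=x
print('mat',back(C['top'],(168.6,231.4),.006),'coast',back(C['top'],(261,200),.017))
pickle.dump(P,open('P.pkl','wb'))
def crop(n,u,w=30,s=6):
    im=cv2.resize(C[n]['frame'],None,fx=s,fy=s,interpolation=cv2.INTER_CUBIC)
    for k,z in(('strainer',.006),('tin',0)):
        pr=PROF[k]
        for zz,r in pr:
            q=proj(C[n],pts([(zz,r)],np.r_[P[k],z])); cv2.polylines(im,[((q+.5)*s-.5).astype(int)],True,(0,255,255) if k=='tin' else (255,0,255),1)
    return im[int((u[1]-w)*s):int((u[1]+w)*s),int((u[0]-w)*s):int((u[0]+w)*s)]
cv2.imwrite('pics/ov.png',np.vstack([np.hstack([crop('scene',(351,233)),crop('scene',(192,147))]),np.hstack([crop('top',(159,225)),crop('top',(345,200))])]))
E
```

```text
scene [343. 216. 364. 238.] 350
top [146. 215. 164. 233.] 251
cap [0.47889231 0.24319488] [-0.7 -1.  -0.1 -0.3 -2.7 -1.  -0.   0.5]
scene single [0.47990866 0.24461392]
top single [0.47792159 0.24026273]
tin [ 0.4704 -0.1691] 0.4998834998415934 [-0.3  1.6 -1.3  1.3  0.3  3.1 -0.2  0.6]
glass [0.7032 0.1774] 0.7252113867179718 [-0.3  1.6 -1.9 -2.  -0.6  0.6 -1.8  0.5]
jigger [ 0.6953 -0.0027] 0.6952960479874525 [-5.4 -2.2  0.8 -4.  -1.4 -0.1 -2.2 -3.7]
bitters [ 0.6957 -0.1879] 0.7206482378793272 [-4.3 -0.2  1.8 -0.4 -3.2 -1.6  0.9  1.8]
mat [0.46433781 0.22131006 0.006     ] coast [5.05479683e-01 4.57146556e-04 1.70000000e-02]
```

View pics/ov.png

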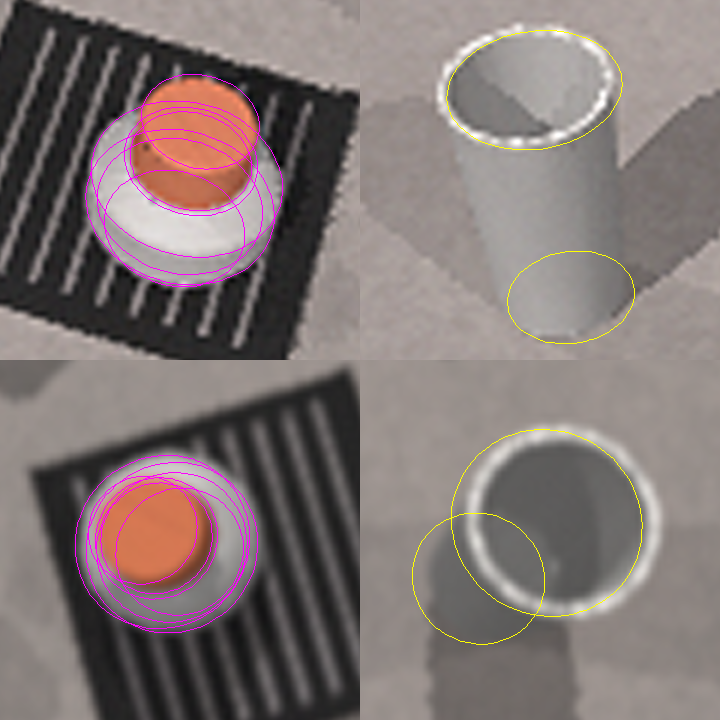

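The overlay shows the traced tin is off by a few pixels, while the strainer is roughly right. I'll refit the tin from the rim edges read in the crop.

```bash
cat > ov.py <<'E'
from fit import *
P=pickle.load(open('P.pkl','rb'))
bs={'scene':np.array([174.7,121.2,205.7,142])-.5,'top':np.array([333,180.8,365.3,212.5])-.5}
pr=[(115,33)]
x,r=fit(pr,bs,0,[.47,-.17]); print('tin',x,r.round(1))
for n in C: print(n,fit(pr,{n:bs[n]},0,[.47,-.17])[0])
P['tin']=x
# strainer outline: collar by eye  
bs={'scene':np.array([321+86/6,203+74/6,321+281/6,203+287/6])-.5,'top':np.array([129+76/6,195+95/6,129+256/6,195+272/6])-.5}
x,r=fit(PROF['strainer'],bs,.006,[.48,.24]); print('str',x,r.round(1)); 
for n in C: print(n,fit(PROF['strainer'],{n:bs[n]},.006,[.47,.24])[0])
P['strainer']=x
pickle.dump(P,open('P.pkl','wb'))
def crop(n,u,w=30,s=6):
    im=cv2.resize(C[n]['frame'],None,fx=s,fy=s,interpolation=cv2.INTER_CUBIC)
    for k,z in(('strainer',.006),('tin',0)):
        pr=PROF[k]
        for zz,r in pr:
            q=proj(C[n],pts([(zz,r)],np.r_[P[k],z])); cv2.polylines(im,[((q+.5)*s-.5).astype(int)],True,(0,255,255) if k=='tin' else (255,0,255),1)
    return im[int((u[1]-w)*s):int((u[1]+w)*s),int((u[0]-w)*s):int((u[0]+w)*s)]
cv2.imwrite('pics/ov2.png',np.vstack([np.hstack([crop('scene',(351,233)),crop('scene',(192,147))]),np.hstack([crop('top',(159,225)),crop('top',(345,200))])]))
E
python3 ov.py
```

```text
tin [ 0.4704506  -0.17420672] [ 0.1  0.2 -1.8 -0.8 -0.2  0.5 -0.8 -0. ]
scene [ 0.47031505 -0.17190261]
top [ 0.47084308 -0.17530567]
str [0.47914518 0.24306622] [-0.1  0.2  0.3  0.1 -0.   0.   0.4  0.1]
scene [0.47889823 0.24272264]
top [0.47933613 0.24347842]
```

View pics/ov2.png

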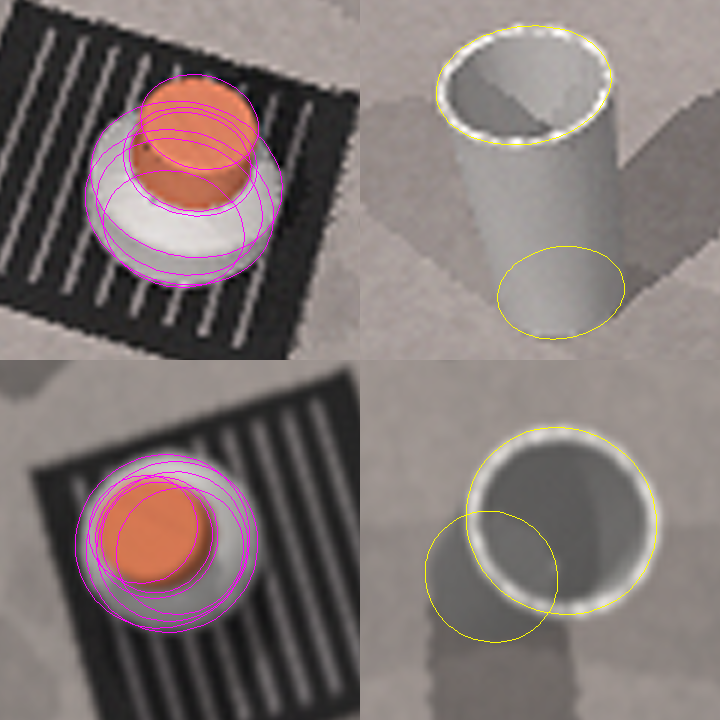

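Run:
```python
from fit import *
S=np.array([.479,.243])
for nm,u,v in(('g1',(127.7,172.2),(348.8,301.5)),('g2',(174.3,299.6),(374.4,180.3)),('p',(103.8,246.8),(413.2,251.9))):
    for n,q in(('top',u),('scene',v)):
        p=back(C[n],q,.03); d=p[:2]-S; print(nm,n,p.round(3),np.hypot(*d).round(3),np.degrees(np.arctan2(d[1],d[0])).round(0))
# home tcp in images
for n in C: print(n,proj(C[n],np.array([[.184,-.518,.303]])))
```

```text
g1 top [0.611 0.297 0.03 ] 0.142 22.0
g1 scene [0.62  0.303 0.03 ] 0.153 23.0
g2 top [0.312 0.22  0.03 ] 0.169 -172.0
g2 scene [0.316 0.226 0.03 ] 0.164 -174.0
p top [0.447 0.364 0.03 ] 0.125 105.0
p scene [0.454 0.367 0.03 ] 0.126 102.0
scene [[141.46534855 -36.04994583]]
top [[634.25010188 324.40391303]]
```

```bash
cat > mv.py <<'E'
import sys
from cell import state
from h import *
s=state(); R=tool(s)
t=np.array(list(map(float,sys.argv[1:4])))
print('t',s['time_s'],'pos',s['eef_pos'].round(4),'op',round(s['opening'],3),'F',s['wrist_force'].round(1),'zaxis',R[:,2].round(3),'yax',R[:,1].round(3))
print('shift mm',(R.T@(t-s['eef_pos'])*1000).round(1))
E
python3 mv.py .479 .243 .2
```

```text
t 1.05 pos [ 0.1839 -0.5183  0.3039] op 1.002 F [ 0.  -0.1  0.3] zaxis [-0.334  0.942  0.   ] yax [ 0.  0. -1.]
shift mm [532.6 103.9 618.9]
```

Request:
drive_tool(
  motion="1 30 0 35 0;1 62 0 72 0;1 94 0 109 0;1 126 0 146 0;1 158 0 183 0;1 190 0 220 0;1 222 0 257 0;1 254 0 294 0;1 286 0 331 0;1 318 0 368 0",
)

```text
time_s: 2.05
eef_pos: [0.3607, -0.0632, 0.3044]
orientation: [0.697, -0.697, -0.121, 0.119]
wrist_force: [1.6, -1.2, 0.3]
opening: 0.999
```

```bash
python3 mv.py .479 .243 .2
```

```text
t 2.05 pos [ 0.3607 -0.0632  0.3044] op 0.999 F [ 1.6 -1.2  0.3] zaxis [-0.335  0.942 -0.   ] yax [ 0.002  0.    -1.   ]
shift mm [213.8 104.7 249. ]
```

Request:
drive_tool(
  motion="1 32 5 37 0;1 64 15 74 0;1 96 30 111 0;1 128 45 149 0;1 160 60 186 0;1 187 75 218 0;1 206 90 240 0;1 213 100 249 0;1 214 105 249 0;1 214 105 249 0",
)

```text
time_s: 3.05
eef_pos: [0.4786, 0.2402, 0.1983]
orientation: [-0.697, 0.697, 0.119, -0.12]
wrist_force: [0.6, 0.2, -0.2]
opening: 0.996
```

```bash
python3 mv.py .479 .243 .2
python3 - <<'E'
from cell import camera
import cv2,pickle,numpy as np
L=[]
for n in("scene","top","wrist"):
    c=camera(n); pickle.dump(c,open(f"{n}1.pkl","wb")); f=c["frame"]
    if n=="scene": f=cv2.resize(f[120:270,270:470],(800,600),interpolation=2)
    cv2.imwrite(f"pics/{n}1.png",f)
E
```

```text
t 3.05 pos [0.4786 0.2402 0.1983] op 0.996 F [ 0.6  0.2 -0.2] zaxis [-0.334  0.943 -0.001] yax [-0.001 -0.001 -1.   ]
shift mm [ 1.3 -1.7  2.5]
```

View pics/scene1.png

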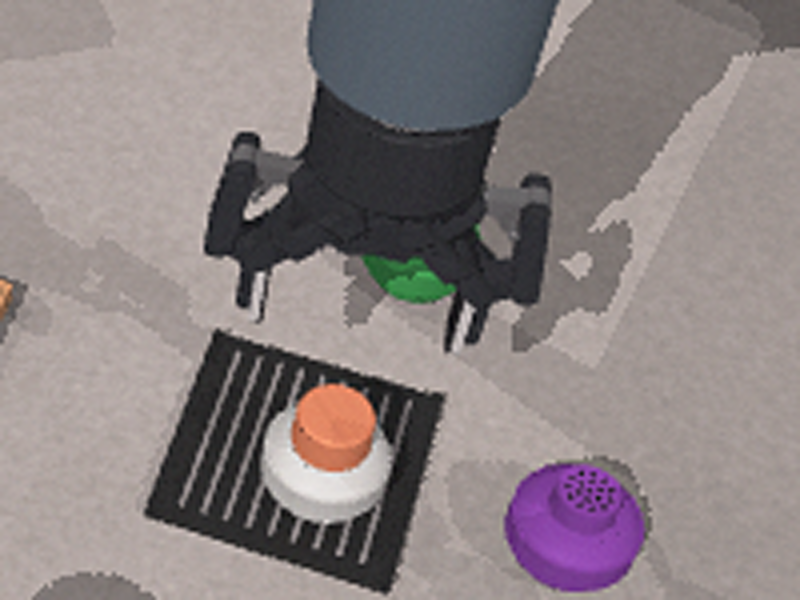

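View pics/wrist1.png

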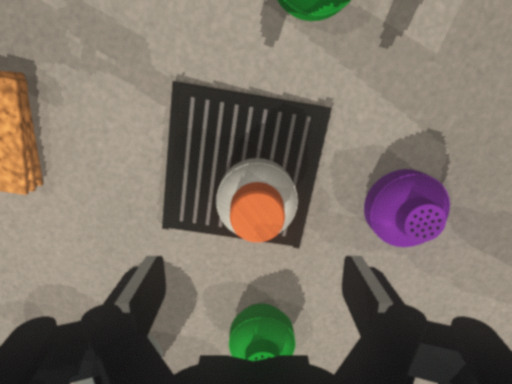

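The scene crop shows the open jaws about 105 mm above the strainer, with tips at scene pixels (334.5,200.5) and (383,207.5). In the wrist view the strainer is at (257,200). I'll work out the tip reach from the pixels.

```bash
python3 mv.py .479 .243 .2;python3 - <<'E'
from h import *
import pickle
from cell import state
s=state();R=tool(s);c=pickle.load(open('scene1.pkl','rb'));w=pickle.load(open('wrist1.pkl','rb'))
print('tcp',s['eef_pos'])
for d in(54,60,66,73):
    X=[s['eef_pos']+R@np.array([xx,d,sg*h])/1e3 for sg in(-1,1) for h in(42.5,) for xx in(-11,11)]
    print(d,((proj(c,X)-[270,120])*4).round(0).tolist(),proj(w,X).round(0).tolist())
# wrist check of strainer
P=pickle.load(open('P.pkl','rb'))
u=proj(w,pts([(64,19.5)],np.r_[P['strainer'],.006]));print('cap top pred wrist',bb(u))
u=proj(w,pts([(14,32.5),(31,32.5)],np.r_[P['strainer'],.006]));print('collar pred wrist',bb(u))
E
```

```text
t 3.2 pos [0.4791 0.2402 0.2   ] op 1.002 F [-0.3 -0.9  0.2] zaxis [-0.333  0.943  0.   ] yax [ 0.001  0.001 -1.   ]
shift mm [ 0.8 -0.   2.7]
tcp [0.47914246 0.24016237 0.19997833]
54 [[265.0, 282.0], [260.0, 317.0], [446.0, 311.0], [444.0, 347.0]] [[159.0, 260.0], [163.0, 301.0], [348.0, 260.0], [343.0, 302.0]]
60 [[264.0, 290.0], [259.0, 325.0], [444.0, 319.0], [442.0, 355.0]] [[162.0, 254.0], [166.0, 293.0], [344.0, 254.0], [340.0, 294.0]]
66 [[262.0, 298.0], [257.0, 333.0], [441.0, 326.0], [439.0, 362.0]] [[166.0, 248.0], [170.0, 286.0], [341.0, 248.0], [337.0, 287.0]]
73 [[261.0, 307.0], [256.0, 342.0], [439.0, 336.0], [436.0, 371.0]] [[170.0, 241.0], [173.0, 278.0], [337.0, 241.0], [333.0, 279.0]]
cap top pred wrist [229.13125713 192.58224707 285.27199178 244.55359094]
collar pred wrist [215.90614762 158.66245811 297.58712014 240.1675288 ]
```

The open tips measure about 60 mm ahead of the TCP, so the 73/54 mm figures are for shut jaws. At 65 mm opening the tips should be about 66 mm ahead. Collar (65 mm) and rim (66 mm) are nearly the same width, so the tips must stay above the collar's underside. I'll put the TCP 62 mm above mid-collar, at z ≈ 0.0905.

Request:
drive_tool(
  motion="1 1 10 2.7 0;1 1 30 2.7 0;1 1 50 2.7 0;1 1 70 2.7 0;1 1 85 2.7 0;1 1 97 2.7 0;1 1 105 2.7 0;1 1 109.5 2.7 0;1 1 109.5 2.7 0;1 1 109.5 2.7 0",
)

```text
time_s: 4.2
eef_pos: [0.4794, 0.2441, 0.0899]
orientation: [0.697, -0.697, -0.12, 0.12]
wrist_force: [0.7, 1.0, -0.1]
opening: 0.995
```

```bash
python3 mv.py .479 .243 .0905
cat > snap.py <<'E'
import sys
from cell import camera
import cv2,pickle
k,u,v=sys.argv[1:4]; u=int(u);v=int(v)
for n in sys.argv[4:] or ("scene","wrist"):
    c=camera(n); pickle.dump(c,open(f"{n}{k}.pkl","wb")); f=c["frame"]
    if n=="scene": f=cv2.resize(f[max(v-50,0):v+50,max(0,u-66):u+66],None,fx=6,fy=6,interpolation=2)
    cv2.imwrite(f"pics/{n}{k}.png",f)
E
python3 snap.py 2 350 220
```

```text
t 4.2 pos [0.4794 0.2441 0.0899] op 0.995 F [ 0.7  1.  -0.1] zaxis [-0.334  0.942  0.   ] yax [ 0.001  0.001 -1.   ]
shift mm [-0.7 -0.6 -0.9]
```

View pics/scene2.png

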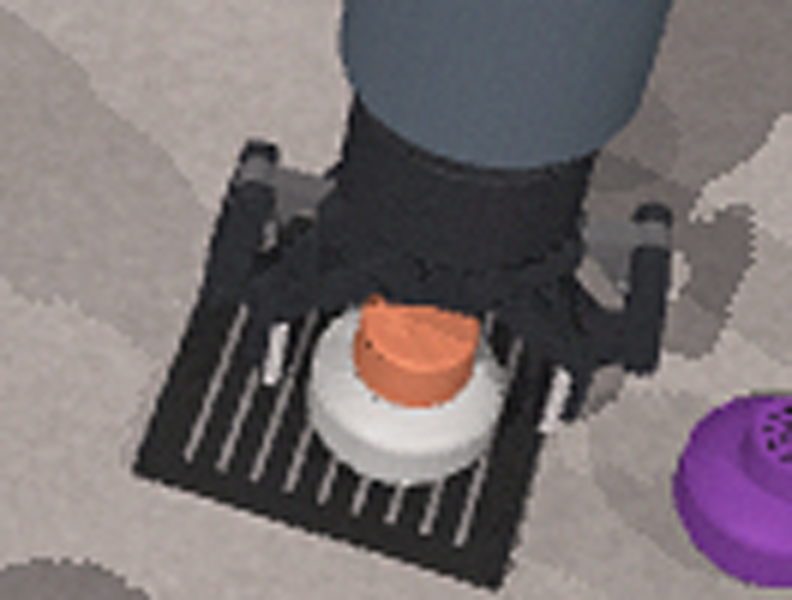

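View pics/wrist2.png

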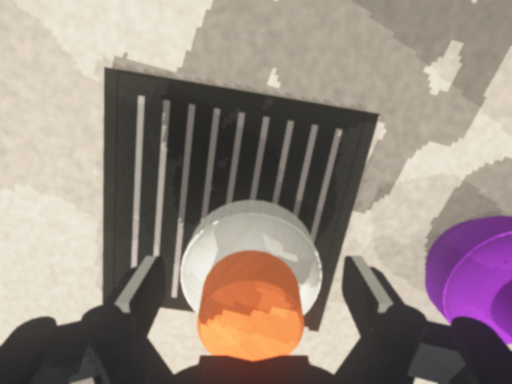

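The strainer sits between the pads, about 1 mm toward the left finger in the wrist view. I'll shift by that and close.

Request:
drive_tool(
  motion="1 -0.5 -0.5 -0.9 0;0.85 -0.5 -0.5 -0.9 0;0.82 -0.5 -0.5 -0.9 0;0.8 -0.5 -0.5 -0.9 0;0.7 -0.5 -0.5 -0.9 0;0.6 -0.5 -0.5 -0.9 0;0 -0.5 -0.5 -0.9 0;0 -0.5 -0.5 -0.9 0",
)

```text
time_s: 5.1
eef_pos: [0.4791, 0.2429, 0.0906]
orientation: [0.697, -0.697, -0.12, 0.12]
wrist_force: [-1.2, -1.2, 5.0]
opening: 0.733
```

```bash
python3 mv.py .479 .243 .0905; python3 snap.py 3 350 220
```

```text
t 5.1 pos [0.4791 0.2429 0.0906] op 0.733 F [-1.2 -1.2  5. ] zaxis [-0.335  0.942 -0.   ] yax [ 0.001  0.    -1.   ]
shift mm [-0.1  0.1  0.2]
```

View pics/scene3.png

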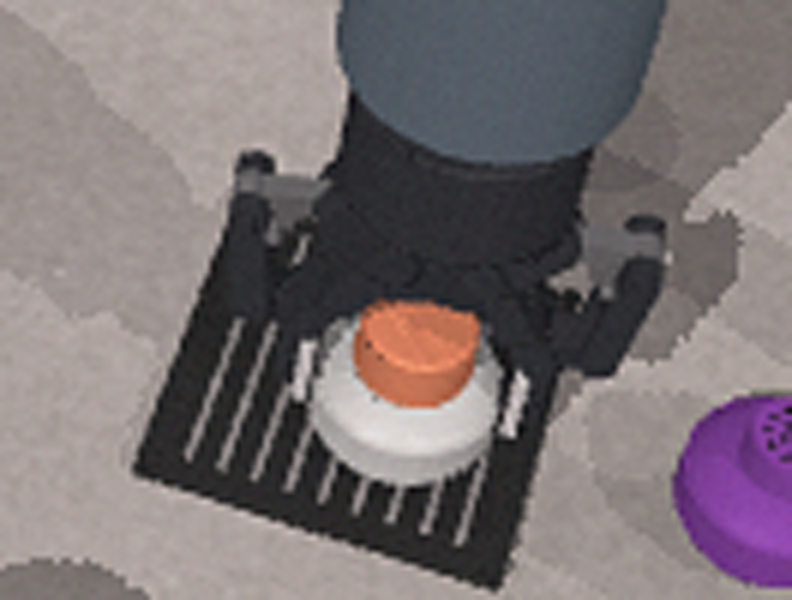

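View pics/wrist3.png

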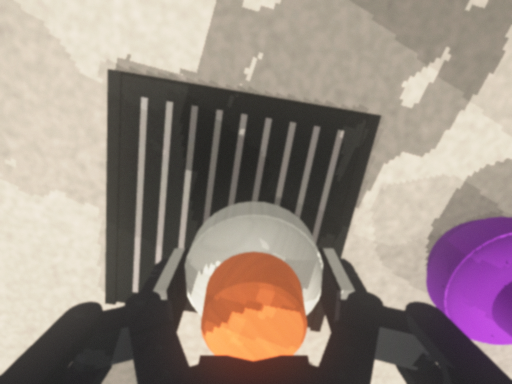

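The jaws have closed on the collar (opening 0.733) with the cap still seated at (420,350) in the crop. Gentle lift next.

Request:
drive_tool(
  motion="0 0 0 0 0;0 0 -2 0 0;0 0 -5 0 0;0 0 -9 0 0;0 0 -14 0 0;0 0 -20 0 0;0 0 -27 0 0;0 0 -33 0 0;0 0 -38 0 0;0 0 -40 0 0",
)

```text
time_s: 6.2
eef_pos: [0.4791, 0.243, 0.1307]
orientation: [0.697, -0.697, -0.12, 0.12]
wrist_force: [0.1, -0.0, -1.6]
opening: 0.737
```

```bash
python3 mv.py .4705 -.174 .23; python3 snap.py 4 350 200
```

```text
t 6.2 pos [0.4791 0.243  0.1307] op 0.737 F [ 0.1 -0.  -1.6] zaxis [-0.334  0.942  0.   ] yax [ 0.001  0.001 -1.   ]
shift mm [-147.4  -99.6 -390.1]
```

View pics/scene4.png

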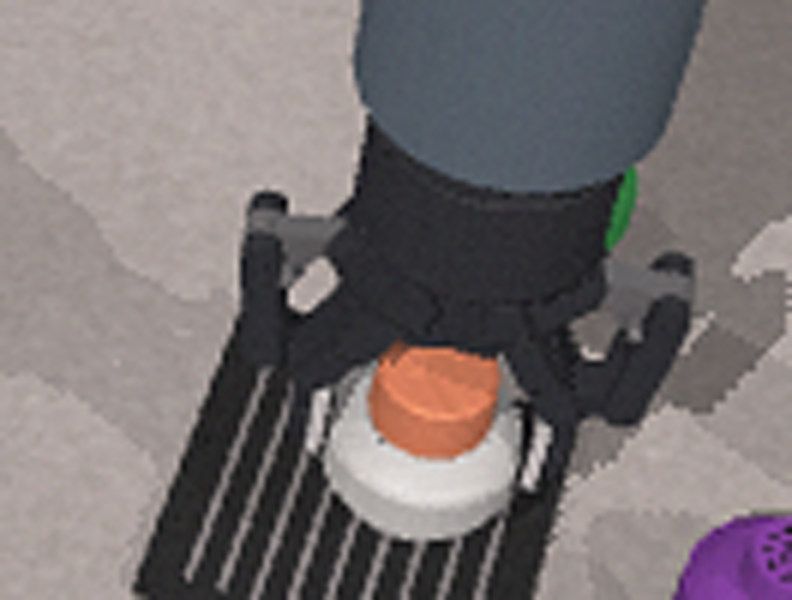

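View pics/wrist4.png

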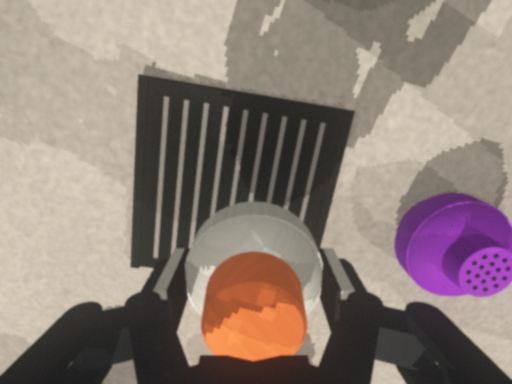

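Held level, with the cap seated, and unchanged in the wrist view. Raise it further, then carry it smoothly.

Request:
drive_tool(
  motion="0 0 -5 0 0;0 -2 -15 -3 0;0 -5 -30 -10 0;0 -9 -45 -22 0;0 -15 -60 -38 0;0 -22 -74 -58 0;0 -31 -86 -80 0;0 -40 -94 -104 0;0 -50 -98 -130 0;0 -59 -100 -156 0",
)

```text
time_s: 7.3
eef_pos: [0.4753, 0.0749, 0.2312]
orientation: [0.697, -0.697, -0.121, 0.119]
wrist_force: [0.3, -0.9, -1.6]
opening: 0.739
```

Request:
drive_tool(
  motion="0 -10 0 -26 0;0 -20 0 -52 0;0 -30 0 -78 0;0 -40 0 -104 0;0 -49 0 -128 0;0 -58 0 -152 0;0 -66 0 -174 0;0 -73 0 -192 0;0 -78 0 -206 0;0 -81 0 -214 0",
)

```text
time_s: 8.3
eef_pos: [0.4703, -0.1538, 0.2305]
orientation: [-0.697, 0.697, 0.12, -0.119]
wrist_force: [0.5, -0.7, -2.3]
opening: 0.738
```

```bash
python3 mv.py .4705 -.174 .23
```

```text
t 8.3 pos [ 0.4703 -0.1538  0.2305] op 0.738 F [ 0.5 -0.7 -2.3] zaxis [-0.333  0.943 -0.   ] yax [ 0. -0. -1.]
shift mm [ -6.6   0.5 -19.1]
```

Request:
drive_tool(
  motion="0 -2 0 -6 0;0 -4 0 -11 0;0 -5 0 -15 0;0 -6 0 -18 0;0 -6.6 0.5 -19.1 0;0 -6.6 0.5 -19.1 0;0 -6.6 0.5 -19.1 0",
)

```text
time_s: 9.0
eef_pos: [0.4708, -0.1727, 0.2293]
orientation: [0.697, -0.697, -0.12, 0.12]
wrist_force: [-0.1, -0.6, -2.0]
opening: 0.732
```

```bash
python3 mv.py .4705 -.174 .23; python3 snap.py 5 195 120 scene wrist top
python3 - <<'E'
import cv2
f=cv2.imread('pics/top5.png'); cv2.imwrite('pics/top5c.png',cv2.resize(f[150:250,290:400],None,fx=6,fy=6,interpolation=2))
E
```

```text
t 9.0 pos [ 0.4708 -0.1727  0.2293] op 0.732 F [-0.1 -0.6 -2. ] zaxis [-0.334  0.942  0.   ] yax [-0.  0. -1.]
shift mm [-0.7 -0.7 -1.1]
```

View pics/scene5.png

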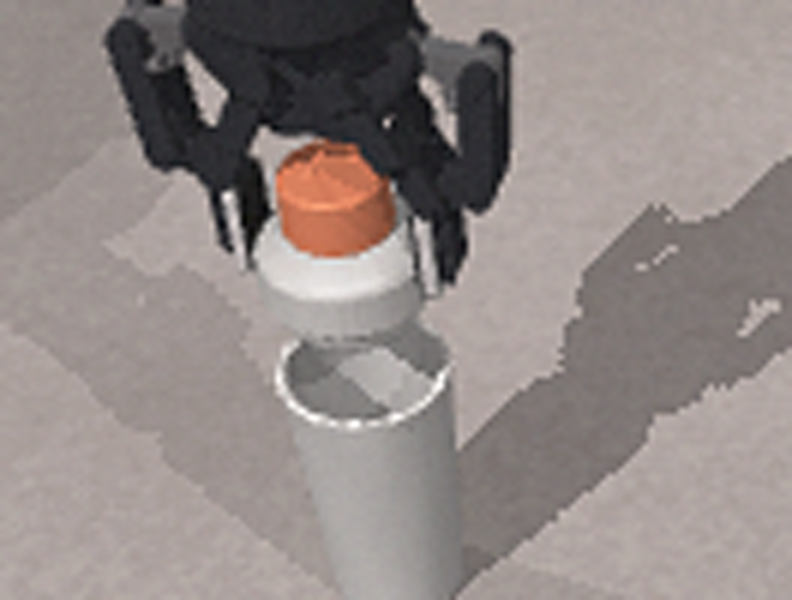

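View pics/wrist5.png

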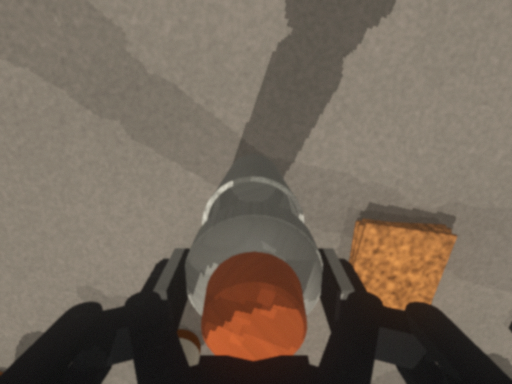

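View pics/top5c.png

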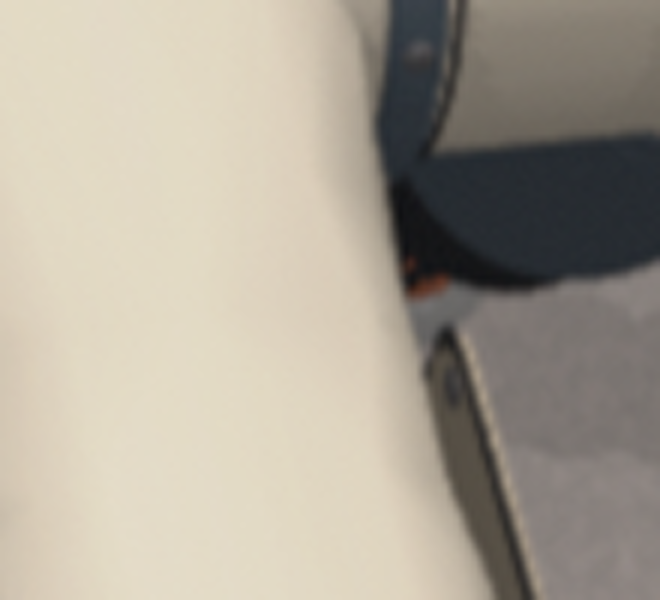

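The strainer is held above the tin, and the rim is partly visible in both scene and wrist views. The top view is blocked by the arm. I'll overlay the models to get the relative offset.

```bash
cat > ov5.py <<'E'
from h import *
import pickle,sys
k=sys.argv[1]; tcp=np.array(eval(sys.argv[2])); tin=np.array(eval(sys.argv[3])); zo=float(sys.argv[4])
ims=[]
for n,(u,v),w,s in(('scene',(193,115),40,7),('wrist',(253,245),80,4)):
    c=pickle.load(open(f'{n}{k}.pkl','rb'))
    im=cv2.resize(c['frame'],None,fx=s,fy=s,interpolation=cv2.INTER_CUBIC)
    for pr,p,col in(([(115,33),(115,30),(0,26)],np.r_[tin,0],(0,255,255)),(PROF['strainer'],np.r_[tcp[:2],tcp[2]-zo],(255,0,255))):
        for a in pr:
            q=proj(c,pts([a],p)); cv2.polylines(im,[((q+.5)*s-.5).astype(int)],True,col,1)
    o=im[max(0,int((v-w)*s)):int((v+w)*s),int((u-w)*s):int((u+w)*s)]; cv2.imwrite(f'pics/ov_{n}{sys.argv[5]}.png',o[:600])
E
python3 ov5.py 5 '[.4706,-.1730,.2296]' '[.4705,-.1742]' .0846 5
```

```text
(no output)
```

View pics/ov_scene5.png

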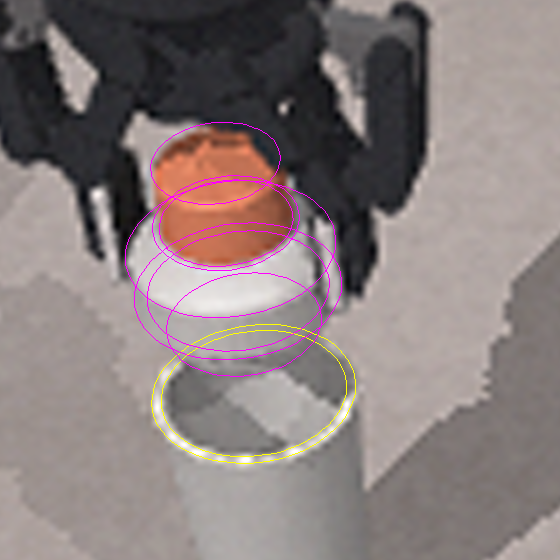

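View pics/ov_wrist5.png

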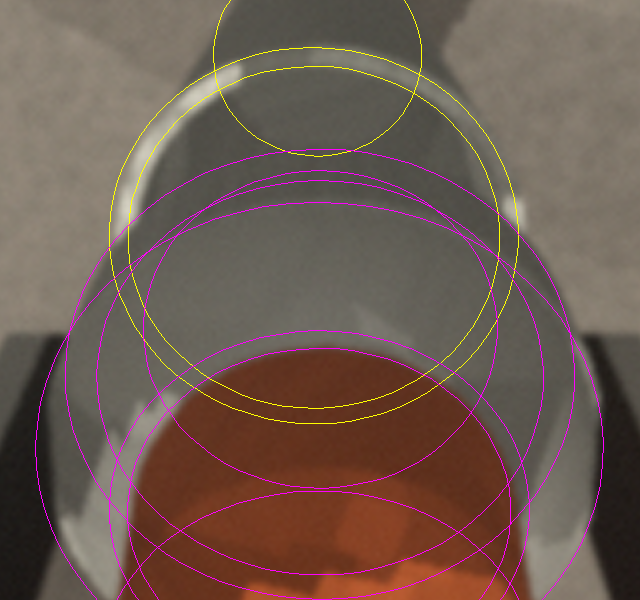

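```bash
cat > zoom.py <<'E'
import pickle,cv2,sys
import numpy as np
k=sys.argv[1]
for n,(u,v),(w,h),s in(('scene',(193,112),(32,32),9),('wrist',(253,245),(80,62),5)):
    f=pickle.load(open(f'{n}{k}.pkl','rb'))['frame'][v-h:v+h,u-w:u+w]
    f=np.clip(f.astype(float)*(1.9 if n=='wrist' else 1.1),0,255).astype(np.uint8)
    im=cv2.resize(f,None,fx=s,fy=s,interpolation=cv2.INTER_CUBIC)[:600,:800]
    for g in range(0,im.shape[1],10*s):
        cv2.putText(im,str(u-w+g//s),(g,10),0,.35,(0,255,0)); im[:,g]=(0,255,0) if False else im[:,g]; im[12:18,g]=(0,255,0)
    for g in range(0,im.shape[0],10*s): cv2.putText(im,str(v-h+g//s),(0,g+4),0,.35,(0,255,0)); im[g,28:34]=(0,255,0)
    cv2.imwrite(f'pics/z_{n}{k}.png',im)
E
python3 zoom.py 5
```

```text
(no output)
```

View pics/z_scene5.png

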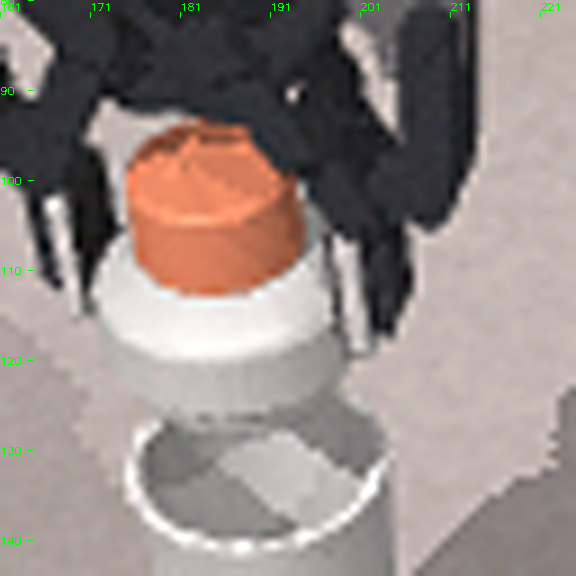

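View pics/z_wrist5.png

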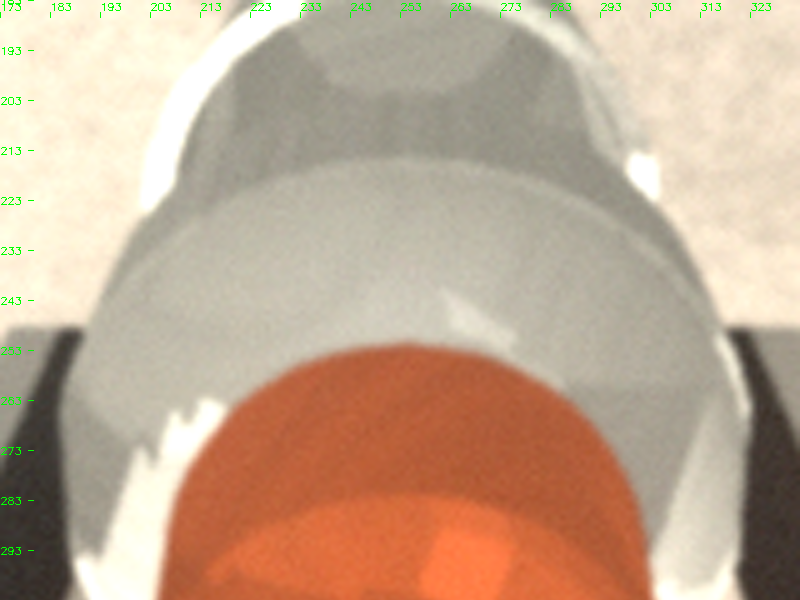

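Request:
drive_tool(
  motion="0 0 2 -0.6 0;0 0 7 -0.6 0;0 0 14 -0.6 0;0 0 20 -0.6 0;0 0 25 -0.6 0;0 0 28 -0.6 0;0 0 30 -0.6 0;0 0 30 -0.6 0;0 0 30 -0.6 0",
)

```text
time_s: 10.05
eef_pos: [0.4711, -0.1735, 0.1996]
orientation: [-0.697, 0.697, 0.12, -0.12]
wrist_force: [-0.3, -0.2, -1.8]
opening: 0.732
```

```bash
python3 mv.py .4705 -.174 .1856; python3 snap.py 6 195 120;python3 mv.py .4705 -.174 .1856; python3 zoom.py 6
```

```text
t 10.05 pos [ 0.4711 -0.1735  0.1996] op 0.732 F [-0.3 -0.2 -1.8] zaxis [-0.334  0.942 -0.   ] yax [ 0. -0. -1.]
shift mm [-0.8 14.  -0.3]
t 10.15 pos [ 0.4711 -0.1735  0.1996] op 0.736 F [ 0.3  1.1 -3. ] zaxis [-0.334  0.942 -0.   ] yax [ 0.001 -0.    -1.   ]
shift mm [-0.8 14.  -0.3]
```

View pics/z_scene6.png

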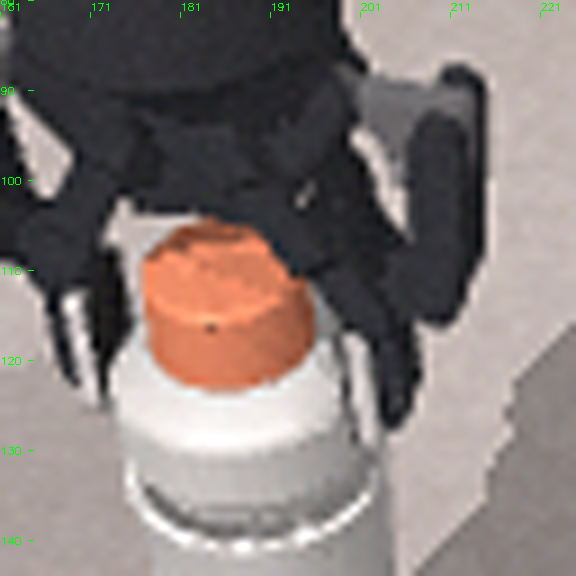

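View pics/z_wrist6.png

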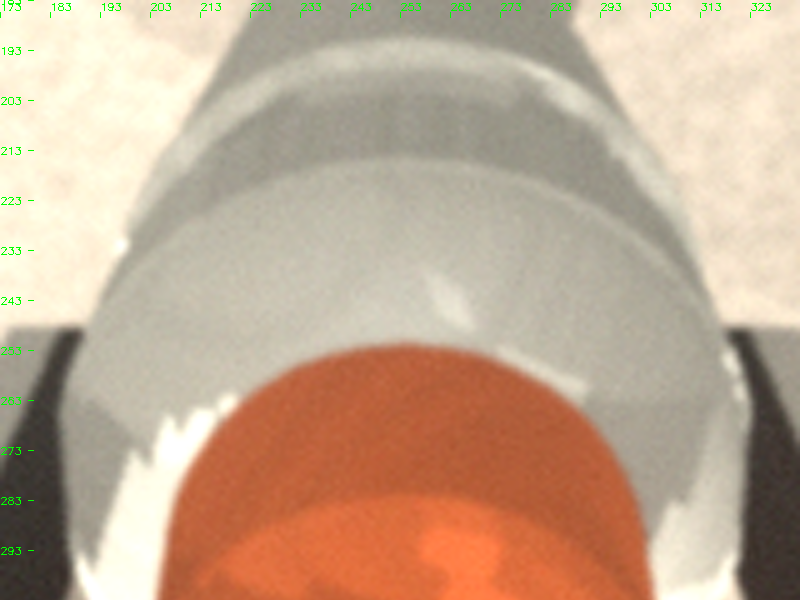

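Run:
```python
from h import *
import pickle
w=pickle.load(open('wrist6.pkl','rb'));c=pickle.load(open('scene6.pkl','rb'))
R=np.array([[.942,0,-.334],[.334,0,.942],[0,-1,0]])
t=np.array([.4711,-.1735])
for dx in(-2,-1,0,1,2):
    p=t+R[:2,0]*dx/1e3
    r=bb(proj(w,pts([(115,33)],np.r_[p,0]))); ri=bb(proj(w,pts([(115,30)],np.r_[p,0])));s=bb(proj(w,pts([(31,32.5)],np.r_[p,.115])))
    print(dx,'rim top',r[1].round(1),ri[1].round(1),'shoulder top',s[1].round(1),'cols rim',((r[0]+r[2])/2).round(1),'str',((s[0]+s[2])/2).round(1))
for q in(t,np.array([.4705,-.1742])):
  print('scene rim',bb(proj(c,pts([(115,33)],np.r_[q,0]))).round(1),'col31',bb(proj(c,pts([(31,32.5)],np.r_[q,.115]))).round(1),'cap',bb(proj(c,pts([(41,20.5)],np.r_[q,.115]))).round(1))
```

```text
-2 rim top 188.6 194.1 shoulder top 211.1 cols rim 253.1 str 253.0
-1 rim top 190.4 195.9 shoulder top 213.3 cols rim 253.1 str 253.0
0 rim top 192.3 197.7 shoulder top 215.4 cols rim 253.1 str 253.0
1 rim top 194.1 199.5 shoulder top 217.6 cols rim 253.1 str 253.0
2 rim top 195.9 201.3 shoulder top 219.8 cols rim 253.1 str 253.0
scene rim [174.4 121.2 203.5 141. ] col31 [172.4 111.  201.8 130.5] cap [177.1 111.  195.8 123.3]
scene rim [174.3 120.9 203.4 140.8] col31 [172.3 110.7 201.7 130.2] cap [177.1 110.7 195.7 123.1]
```

Wrist and scene agree to within about 0.4 mm. Lowering slowly now.

Request:
drive_tool(
  motion="0 -0.3 1 0 0;0 -0.3 2.5 0 0;0 -0.3 4 0 0;0 -0.3 5.5 0 0;0 -0.3 7 0 0;0 -0.3 8.5 0 0;0 -0.3 10 0 0;0 -0.3 11 0 0;0 -0.3 12 0 0;0 -0.3 12 0 0",
)

```text
time_s: 11.15
eef_pos: [0.4706, -0.1735, 0.1872]
orientation: [0.697, -0.697, -0.12, 0.12]
wrist_force: [0.4, -0.0, -1.6]
opening: 0.737
```

```bash
python3 snap.py 7 195 120;python3 mv.py .4705 -.174 .1856; python3 zoom.py 7
```

```text
t 11.25 pos [ 0.4707 -0.1736  0.1874] op 0.734 F [-0.9 -0.3 -2.3] zaxis [-0.334  0.942 -0.   ] yax [ 0. -0. -1.]
shift mm [-0.4  1.8 -0.3]
```

View pics/z_scene7.png

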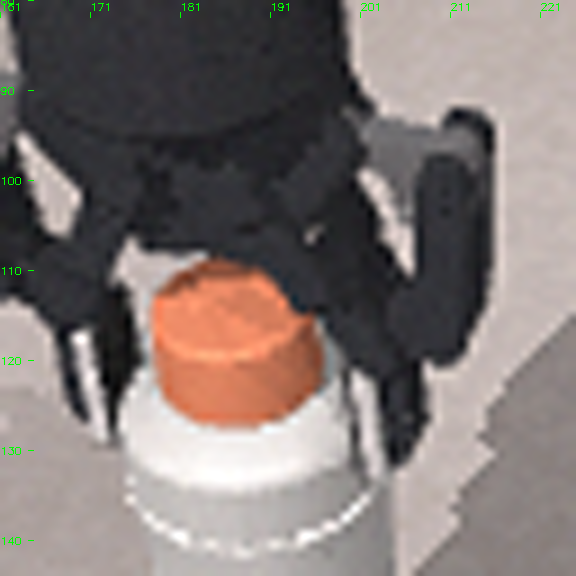

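View pics/z_wrist7.png

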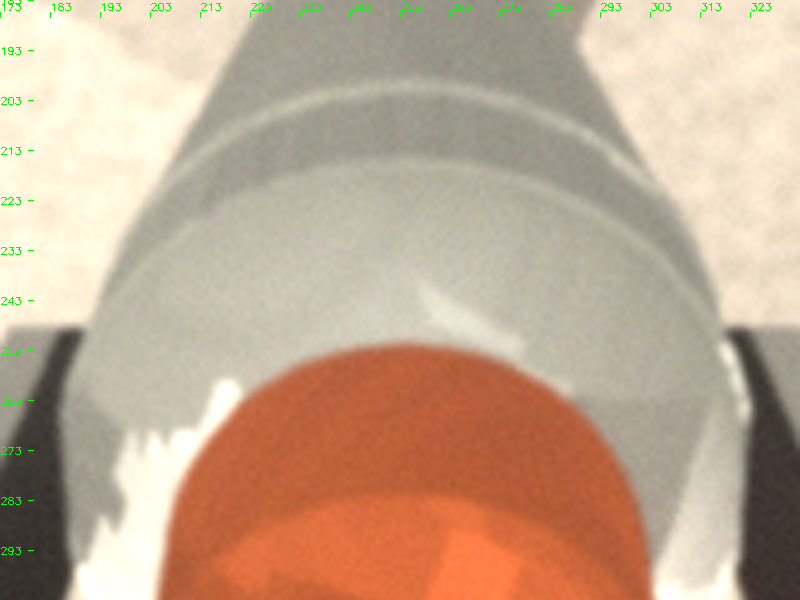

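The plug is in the mouth, centred, with no contact force. About 1.8 mm remains, so I'll go down in small steps.

Request:
drive_tool(
  motion="0 0 0.5 0 0;0 0 1 0 0;0 0 1.3 0 0;0 0 1.3 0 0",
)

```text
time_s: 11.65
eef_pos: [0.4707, -0.1736, 0.186]
orientation: [0.697, -0.697, -0.12, 0.12]
wrist_force: [-0.6, -0.3, -2.4]
opening: 0.735
```

Request:
drive_tool(
  motion="0 0 0.3 0 0;0 0 0.5 0 0;0 0 0.5 0 0",
)

```text
time_s: 11.95
eef_pos: [0.4707, -0.1736, 0.1857]
orientation: [-0.697, 0.697, 0.12, -0.12]
wrist_force: [-0.8, 0.5, -1.1]
opening: 0.736
```

Request:
drive_tool(
  motion="0 0 0.3 0 0;0 0 0.5 0 0;0 0 0.5 0 0",
)

```text
time_s: 12.25
eef_pos: [0.4708, -0.1735, 0.1856]
orientation: [-0.697, 0.697, 0.12, -0.12]
wrist_force: [-2.1, 0.7, 4.0]
opening: 0.735
```

```bash
python3 -c "
from cell import state
print(state()['wrist_force'],state()['eef_pos'])"
```

```text
[-2.13867736  0.67938233  4.01344397] [ 0.47083196 -0.17354484  0.18562472]
```

Contact: Fz went from −2 to +4 N at exactly the expected height (TCP z 0.1856). I'll check the picture before letting go.

```bash
python3 snap.py 8 195 120; python3 zoom.py 8;python3 mv.py .4705 -.174 .1856
```

```text
t 12.35 pos [ 0.4708 -0.1736  0.1856] op 0.738 F [-2.3  1.3  5.6] zaxis [-0.334  0.942 -0.   ] yax [ 0.001 -0.    -1.   ]
shift mm [-0.5  0.  -0.3]
```

View pics/z_scene8.png

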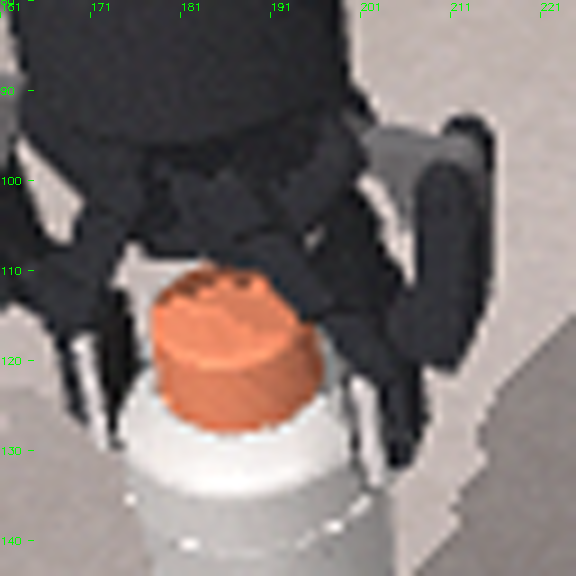

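View pics/z_wrist8.png

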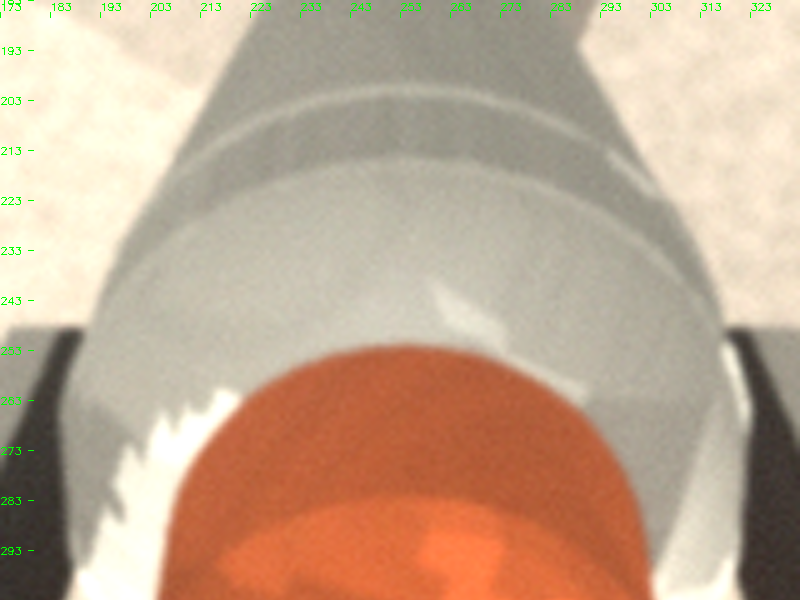

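Seated: the rim highlight is a thin even line all round. Release.

Request:
drive_tool(
  motion="0.74 0 0 0 0;0.76 0 0 0 0;0.8 0 0 0 0;0.85 0 0 0 0;0.9 0 0 0 0;1 0 0 0 0;1 0 0 0 0;1 0 0 0 0;1 0 0 0 0",
)

```text
time_s: 13.25
eef_pos: [0.4707, -0.1736, 0.1851]
orientation: [-0.697, 0.697, 0.12, -0.12]
wrist_force: [0.1, -0.4, -0.1]
opening: 0.999
```

```bash
python3 snap.py 9 195 120; python3 zoom.py 9;python3 mv.py .4705 -.174 .1856
```

```text
t 13.35 pos [ 0.4707 -0.1736  0.1851] op 0.999 F [-0.4 -0.5  0.3] zaxis [-0.334  0.942 -0.   ] yax [ 0. -0. -1.]
shift mm [-0.3 -0.5 -0.3]
```

View pics/z_scene9.png

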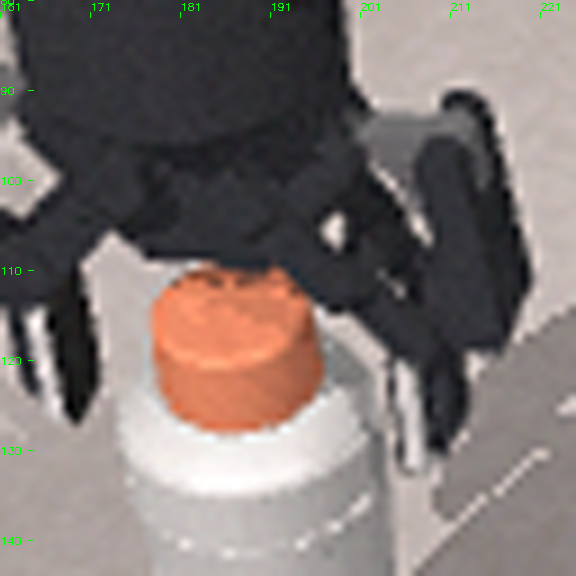

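View pics/wrist9.png

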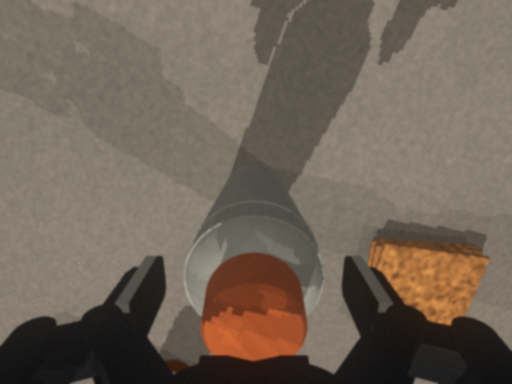

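The pair stayed put when released. Now I'll raise to cap height: TCP z 0.2195 puts the shut tips at about 0.148, above the shoulder top at 0.142.

Request:
drive_tool(
  motion="1 0 -2 0 0;1 0 -7 0 0;1 0 -14 0 0;1 0 -21 0 0;1 0 -28 0 0;1 0 -32 0 0;1 0 -34 0 0;1 0 -34.4 0 0;1 0 -34.4 0 0",
)

```text
time_s: 14.25
eef_pos: [0.4706, -0.1735, 0.2193]
orientation: [0.697, -0.697, -0.12, 0.12]
wrist_force: [-0.8, -0.1, -0.3]
opening: 0.998
```

```bash
python3 snap.py 10 195 120; python3 zoom.py 10;python3 mv.py .4707 -.1736 .2195
```

```text
t 14.35 pos [ 0.4705 -0.1735  0.2191] op 1.002 F [-0.2  0.  -0.3] zaxis [-0.334  0.943  0.   ] yax [-0.001  0.    -1.   ]
shift mm [ 0.1 -0.4 -0.1]
```

View pics/wrist10.png

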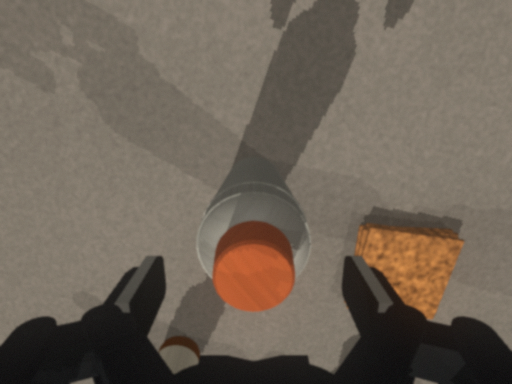

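View pics/z_scene10.png

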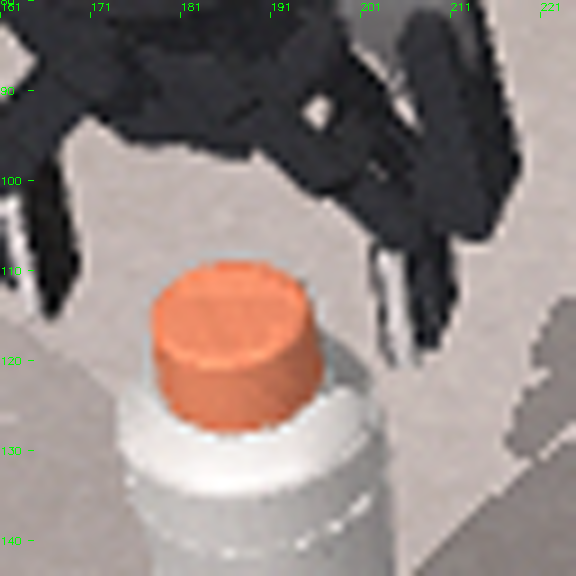

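The cap (213–295) is centred between the fingers (163–344). Close gently.

Request:
drive_tool(
  motion="0.9 0 -0.2 0 0;0.8 0 -0.2 0 0;0.7 0 -0.2 0 0;0.6 0 -0.2 0 0;0.55 0 -0.2 0 0;0.52 0 -0.2 0 0;0.5 0 -0.2 0 0;0.48 0 -0.2 0 0;0.46 0 -0.2 0 0;0.44 0 -0.2 0 0",
)

```text
time_s: 15.35
eef_pos: [0.4708, -0.1736, 0.2201]
orientation: [-0.697, 0.697, 0.12, -0.12]
wrist_force: [-0.9, 0.7, 4.2]
opening: 0.456
```

Request:
drive_tool(
  motion="0.42 0 0 0 0;0.4 0 0 0 0;0.35 0 0 0 0;0 0 0 0 0;0 0 0 0 0;0 0 0 0 0",
)

```text
time_s: 15.95
eef_pos: [0.4709, -0.1736, 0.2202]
orientation: [-0.697, 0.697, 0.12, -0.12]
wrist_force: [-0.8, 1.1, 5.5]
opening: 0.449
```

```bash
python3 snap.py 11 195 120; python3 zoom.py 11;python3 mv.py .4707 -.1736 .2195
```

```text
t 16.05 pos [ 0.4709 -0.1736  0.2202] op 0.446 F [-0.8  0.5  4.9] zaxis [-0.334  0.942 -0.001] yax [ 0.001 -0.    -1.   ]
shift mm [-0.2  0.7  0.1]
```

View pics/wrist11.png

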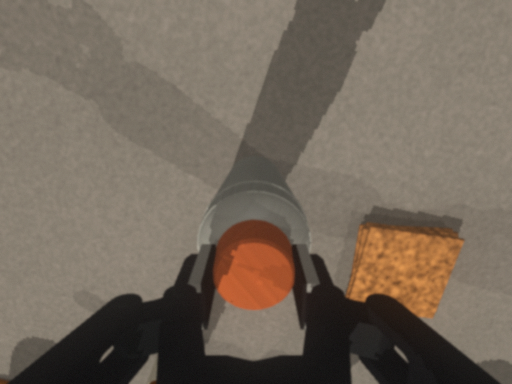

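View pics/z_scene11.png

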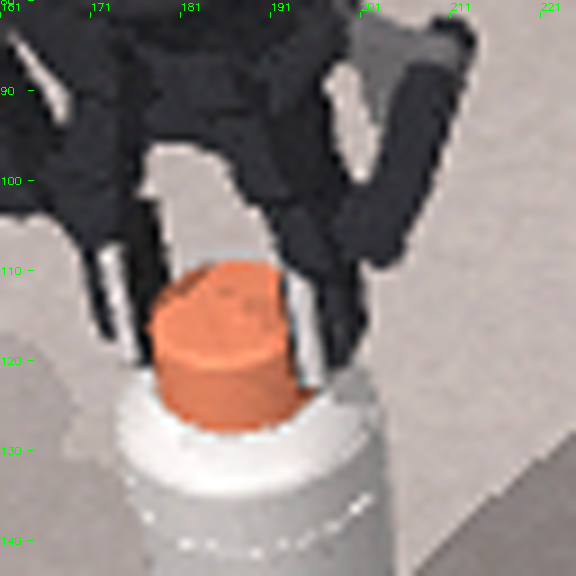

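The cap is gripped and nothing has shifted. Lift straight up 80 mm, slowly at first.

Request:
drive_tool(
  motion="0 0 -0.5 0 0;0 0 -1.5 0 0;0 0 -3 0 0;0 0 -5 0 0;0 0 -7.5 0 0;0 0 -10 0 0;0 0 -13 0 0;0 0 -16 0 0;0 0 -19 0 0;0 0 -20 0 0",
)

```text
time_s: 17.05
eef_pos: [0.4709, -0.1736, 0.2402]
orientation: [-0.697, 0.697, 0.12, -0.12]
wrist_force: [-0.2, -0.5, -0.9]
opening: 0.448
```

```bash
python3 snap.py 12 195 120; python3 zoom.py 12;python3 mv.py .4709 -.1736 .3002
```

```text
t 17.15 pos [ 0.4708 -0.1735  0.2399] op 0.451 F [ 0.1  0.1 -0.3] zaxis [-0.334  0.942 -0.   ] yax [ 0.  0. -1.]
shift mm [  0.1 -60.3  -0.1]
```

View pics/z_scene12.png

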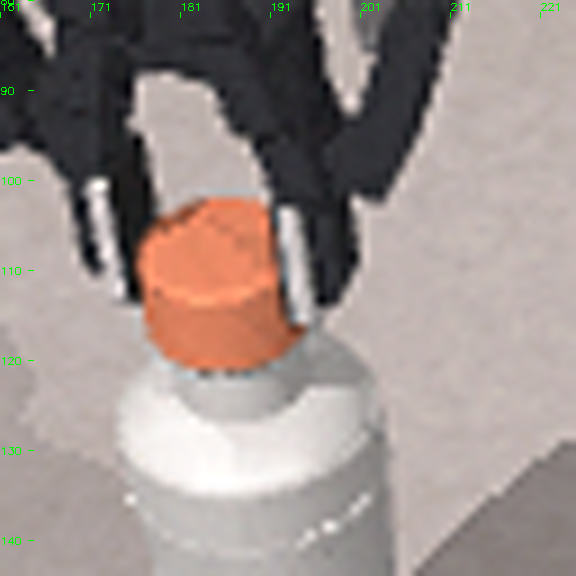

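The cap comes off cleanly and the strainer hasn't moved. I'll raise the remaining 60 mm.

Request:
drive_tool(
  motion="0 0 -3 0 0;0 0 -9 0 0;0 0 -17 0 0;0 0 -26 0 0;0 0 -35 0 0;0 0 -44 0 0;0 0 -52 0 0;0 0 -58 0 0;0 0 -60 0 0;0 0 -60 0 0",
)

```text
time_s: 18.15
eef_pos: [0.4708, -0.1735, 0.2999]
orientation: [0.697, -0.697, -0.12, 0.12]
wrist_force: [-0.3, -0.8, -0.5]
opening: 0.45
```

```bash
python3 snap.py 13 195 120; python3 zoom.py 13;python3 mv.py .4709 -.1736 .3002
python3 - <<'E'
import pickle,cv2
cv2.imwrite('pics/full13.png',pickle.load(open('scene13.pkl','rb'))['frame'])
E
python3 snap.py 14 195 100 scene
```

```text
t 18.25 pos [ 0.4705 -0.1735  0.2993] op 0.451 F [ 0.7 -0.1  0.3] zaxis [-0.334  0.943  0.   ] yax [-0.001  0.    -1.   ]
shift mm [ 0.3 -0.9 -0.2]
```

View pics/scene14.png

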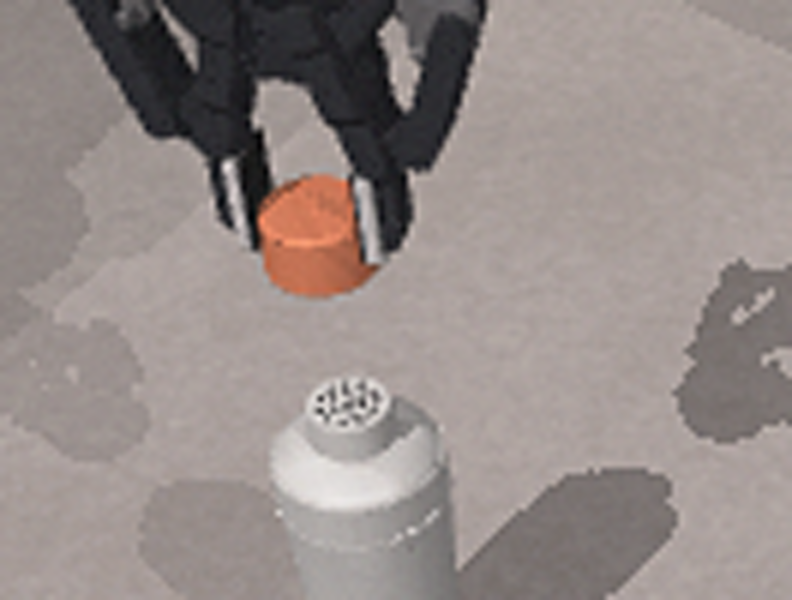

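View pics/full13.png

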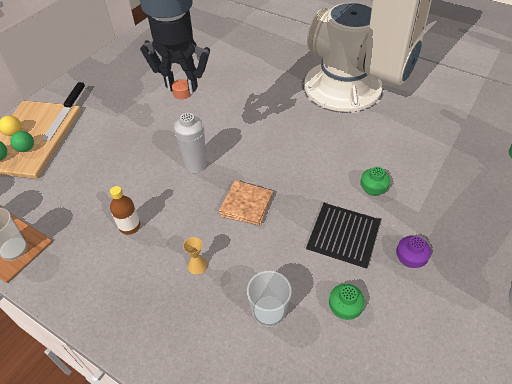

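View pics/wrist13.png

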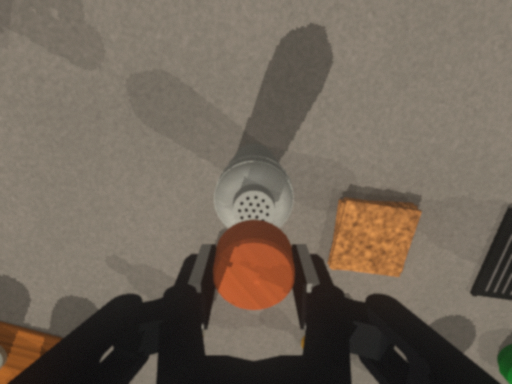

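The pictures show the cap held mouth down about 80 mm up, the strainer seated level with its holes showing at (187,118), the tin upright, and every bystander where it was. Handing in.

```bash
python3 -c "
from cell import hand_in
print(hand_in())"
```

```text
the job is handed in; nothing more can be done
None
```

The job is done and handed in at about 18.3 s of the 51 s allowed. The strainer top is seated in the tin, and the arm is holding the copper cap, mouth down, in the air above it.

- **Placing:** I gripped the capped strainer by its collar and lowered it into the tin. It touched down at the expected height with a contact force of about 6 N, then I let go.
- **Cap:** I took the cap alone and lifted it straight up. The tool rose from 0.220 m to 0.300 m, so the cap is about 80 mm above where it sat.
- **Last pictures:** the strainer is seated level with its holes showing, the tin is upright where it was, and the coasters, glass, jigger, bottle and look-alikes look unmoved. The grip held steady (opening 0.45) and wrist forces were near zero.
- **Disagreements:** the network outline for the tin was several millimetres off, so I measured the rim by hand. The wrist and scene views then differed by less than 1 mm on the tin's position. The top view was blocked by the arm during the placing, so only the scene and wrist cameras checked it.

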